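Hold a bisque bud vase in the glazing tongs over the catch bowl

TASK

Take the glazing tongs out of their caddy, close their jaws gently around the small terracotta bud vase on the ware board and lift it without touching it with the gripper itself: the unglazed clay is brittle, so squeeze the tongs only lightly. Bring it over the middle of the empty mint-green bowl and finish while still holding it there in the tongs, upright and still, low above the bowl but clear of its rim, ready for glaze to be poured over it. Leave the bowl and the other two pieces on the board where they are.

Things in the scene. Friction and masses are not known exactly. Their poses are not given: they have to be found in the camera images.
- tongs: Glazing tongs, loose, 120 g: a U of two sprung arms under a small steel block, blue handle plates near the top, black rubber jaws at the bottom; at first upright in the caddy, jaws down. Origin midway between the arms at the jaw feet; z up to the top block (top 156 mm above the origin), y the line along which the arms close. Open: 85 mm over the jaws (y), 26 mm deep (x).
- tongs_grip (a point): Where to grip the tongs, closing along their y: between the blue handle plates (24 mm wide, from 21 mm above to 29 mm below this point), 114 mm above the feet, 42 mm under the top. Over the plates here: 36 mm at rest (open), 28 mm when the jaws hold a 36 mm thing, 22 mm at the stop. Held at 33 to 35 mm they can be carried with open jaws. Springs push out with 4 N at rest, 6 N at 28 mm.
- tongs_jaws (a point): Midway between the rubber jaws of the tongs, 97 mm straight below tongs_grip. Pads 26 mm wide (x), 38 mm tall, 19 mm above and below this point. Gap between pads: 65 mm at rest, about 53 mm with the handles held at 33 mm, 36 mm at 28 mm. Each jaw presses with 0.15 to 0.3 times the gripper's force, less about 1.5 N for the springs. Axes as the tongs.
- tong_left (a joint): Angle (rad) by which each arm of the tongs has closed: 0 at rest (open), about 0.12 when the jaws hold a 36 mm thing, 0.20 at the stop. Both arms move alike.
- caddy: Wooden open-topped caddy, fixed, 50 (x) by 114 (y) by 50 mm high, walls and floor 5 mm thick; the tongs stand in it with a few mm of play. Origin at the centre of its underside.
- board: Plywood ware board, fixed, 110 (x) by 280 (y) by 12 mm high, with three bisque pieces on it in a row along its y, about 95 mm apart, in any order. Origin at the centre of its underside.
- vase_center (a point): Centre of the terracotta-red bud vase, half-way up: 62 mm tall, about 60 g, round; straight body 36 mm across from 6 to 46 mm above its base, then a narrow neck and a small lip 24 mm across with a dark mouth. Brittle: it breaks if the jaws press harder than 12 N each, so squeeze the handles with 20 to 35 N. z is its upright axis.
- vase: The same vase; origin at the centre of its base.
- bowl: Empty mint-green plastic bowl, loose, 160 mm across the rim, 65 mm tall. Origin at the centre of its underside.
- bowl_rim (a point): Centre of the bowl's mouth, at the height of its rim, 65 mm above the table. The base of the vase should end 20 to 100 mm above it.
- cup: Bystander: cream bisque cup, 54 mm across, 36 mm tall, on the board. Origin at its base.
- gnome: Bystander: grey stoneware gnome with a small brown nose and hat brim, a cone 44 mm across and 72 mm tall, on the board. Origin at its base.
Things that resemble listed ones, but are neither listed nor needed, are in the scene too. Of the things that look like the tongs, take the one that is farthest from the robot's base at the start.

How it is judged:
By the outcome, as a careful person would: the job done as asked, in the order asked, and still so for the second after the job is handed in, while the arm keeps its last pose, push and grip.
It also fails if it takes over 51 s, if anything falls off the work surface, if the arm or the gripper's body presses on something with over 40 N, if the wrist force passes 120 N, or if a joint passes its speed limit or range.

ROBOT

A 6-joint arm with a two-finger parallel gripper is mounted at the origin on the work surface. World frame = base frame: x ahead of the robot, y to its left, z up, the work surface at z = 0. Lengths are in mm, angles in rad, forces in N, time in s.
With the tool pointing down it reaches from about 350 to 725 mm from the base axis. Payload 4.3 kg.
Tool frame: the origin (TCP) lies between the finger pads; the fingertips stand 14 mm ahead of it and the grasp point (between the pads) lies 5 mm behind it (manip.tip_reach is the z of the fingertips in the tool frame, in mm); z points along the fingers, x is the direction in which the jaws open and shut, and the axes are right-handed (so a half turn about z gives the same grasp; the last joint's range is limited). The gripper opens to 85 mm and grips with 20 to 120 N. Pads are 22 mm wide; open, the fingers measure 114 mm over their backs; the gripper's body (76 mm by 85 mm) begins 54 mm behind the grasp point. The pads swing forward as they close: fully open they stand 13 mm farther back than shut.
Start: joints at [-1.334, 0.377, 0.081, 1.274, 0, 1.46], TCP at [195.449, -540.8, 245.329] pointing down, gripper open.
Joint ranges: [-2.72, 2.72], [-0.84, 1.66], [-1.02, 1.22], [-1.77, 2.12], [-1.37, 1.28], [-3.14, 3.14]. Speed limits (rad/s): [2.57, 2.57, 3.14, 3.14, 3.14, 3.14].

INTERFACE

Orientations are given as [roll, pitch, yaw] about the fixed x, y, z axes, in that order (R = Rz(yaw) Ry(pitch) Rx(roll)).
In Python, from rig import manip gives the robot as it stands. The module is installed in compiled form; this text tells all that it offers.
- The arm moves only by the tool arm_command, never from a script. Its argument "series" is a list of rows, each a list of 7 numbers: the opening in per cent of the stroke, from 0 (shut) to 100 (fully open), then the shift along the tool's x, y, z in mm, then the turn, a rotation vector about the tool's x, y, z in rad. A call has 1 to 10 rows; each row shifts and turns the pose as measured when the row begins, along the tool's axes as they then stand; what a row does not reach is not made up. A row lasts 1/12 s, in which the tool goes at most 41.7 mm and 7.16 degrees, less where a joint would pass 70% of its speed; a pose out of reach is approached as far as the arm can. A call with a gripper value outside its range is refused whole. The fingers move at their own pace and stop on an object; "squeeze" is the grip in N (left out, the last holds). Time passes only in rows, so rows that do not move let the fingers close. It gives the time, the measured TCP pose, the force and the opening at its end, in the units of the state.
- manip.get_state(): the state, without advancing time (a new reading comes with each control period).
- manip.capture(name): name is "scene" or "top" or "wrist"; returns a dict with "color" (480x640x3 uint8, red, green, blue), "z_map" (480x640 float32, mm along the optical axis (not along the pixel's ray), 0 where there is no reading), "fx", "fy", "cx", "cy" (pixels), "extrinsics" (4x4, takes a point from camera to world coordinates); the wrist camera has in their place "hand_eye" (4x4, takes a point from camera to tool coordinates, whose origin is the TCP and whose axes are the tool frame's). Camera axes: x right, y up, looking along -z (the intrinsics and any distortion apply to the point x, -y, -z); pixel columns grow to the right and rows downward; lengths in mm; the calibration is good to about 2 mm. A picture is of the moment at which its call begins: read the wrist's pose just before it.
- manip.close_job(): hands the job in, once; it reports no verdict.
The state is a dict: "time": time; "joint_pos": joint angles; "joint_velocities": joint speeds; "tau": joint torques, N m; "position": TCP position; "tcp_rot": TCP orientation; "force": force on the tool from outside, world axes, zero at the start; "ft_torque": the same for the moment, N m; "finger_gap": finger opening in mm.
Only numpy, scipy, OpenCV 4.12 (cv2) and the standard library are available. Lean on these libraries where they do the work, as an engineer would, in place of code of your own. Each camera call takes 0.05 s, during which the arm holds its last target.

## Working session

There is one attempt and no reset: what is moved stays moved. The work goes in short steps, Python scripts to look and compute and a tool call to move; the robot and the scene stay as the last step left them, time stands still between calls to the robot, and variables do not carry over. Pictures are saved under pics/ and viewed, and the job is handed in when it is done.

Besides the shell and the picture viewer there is one more tool, called after "Emit:" as name(argument=value, ...), one argument or row to a line, values as JSON. arm_command: Moves the arm, as the interface text tells. Its arguments: {"type":"object","properties":{"series":{"type":"array","items":{"type":"array","items":{"type":"number"}}},"squeeze":{"type":"number"}},"required":["series"]}

```bash
mkdir -p pics
cat > h.py <<'E'
import numpy as np, cv2
from rig import manip
def cap(n):
    c=manip.capture(n); np.savez(f'{n}.npz',**{k:v for k,v in c.items()}); return c
def save(c,name): cv2.imwrite('pics/'+name,cv2.cvtColor(c['color'],cv2.COLOR_RGB2BGR))
def pts(c,E=None):
    E=c['extrinsics'] if E is None else E
    z=c['z_map'].astype(float); v,u=np.mgrid[:480,:640]
    P=np.stack([(u-c['cx'])/c['fx']*z,-(v-c['cy'])/c['fy']*z,-z,np.ones_like(z)],-1)
    W=(P@np.array(E).T)[...,:3]; W[z==0]=np.nan; return W
def ray(c,u,v,h,E=None):
    E=np.array(c['extrinsics'] if E is None else E)
    d=E[:3,:3]@np.array([(u-c['cx'])/c['fx'],-(v-c['cy'])/c['fy'],-1]); o=E[:3,3]
    return o+d*(h-o[2])/d[2]
def load(n): return dict(np.load(f'{n}.npz'))
E
python3 - <<'E'
from h import *
s=manip.get_state(); print(s)
for n in ['scene','top']:
    c=cap(n); save(c,n+'0.png'); print(n,c.keys(),c['fx'],c['extrinsics'])
E
```

```text
{'time': 0.0, 'joint_pos': array([-1.33431447e+00,  3.78085667e-01,  7.96249140e-02,  1.27439525e+00,
        1.58701680e-06,  1.46051300e+00]), 'joint_velocities': array([-1.12533631e-03, -1.22035528e-03,  1.51469138e-03, -2.86945001e-04,
        1.42556894e-04, -2.22304610e-05]), 'tau': array([ 1.16184299e-03, -4.63604844e+01,  2.69875950e+01,  2.08730064e-02,
       -4.21677328e-05, -2.90075889e-06]), 'position': array([ 195.28534259, -540.15558474,  244.34755959]), 'tcp_rot': array([-3.14136439e+00,  2.04698474e-03, -1.22403091e+00]), 'force': array([ 0.24436057, -0.67385904, -0.79813669]), 'ft_torque': array([-0.04658205, -0.01344154, -0.00715846]), 'finger_gap': 85.02717721955898}
scene dict_keys(['color', 'z_map', 'fx', 'fy', 'cx', 'cy', 'extrinsics']) 517.8156973860711 [[-8.74378927e-01 -3.14993061e-01  3.69108199e-01  8.66699889e+02]
 [ 4.85234446e-01 -5.72295878e-01  6.61078634e-01  7.10851455e+02]
 [ 3.00391884e-03  7.57137240e-01  6.53248940e-01  8.53639841e+02]
 [ 0.00000000e+00  0.00000000e+00  0.00000000e+00  1.00000000e+00]]
top dict_keys(['color', 'z_map', 'fx', 'fy', 'cx', 'cy', 'extrinsics']) 597.2877498903093 [[-2.29998778e-02  9.97000675e-01 -7.38962784e-02  3.27614574e+02]
 [-9.99640493e-01 -2.19159485e-02  1.54458896e-02  1.61358227e+00]
 [ 1.37800553e-02  7.42249657e-02  9.97146310e-01  1.37498857e+03]
 [ 0.00000000e+00  0.00000000e+00  0.00000000e+00  1.00000000e+00]]
```

View pics/scene0.png

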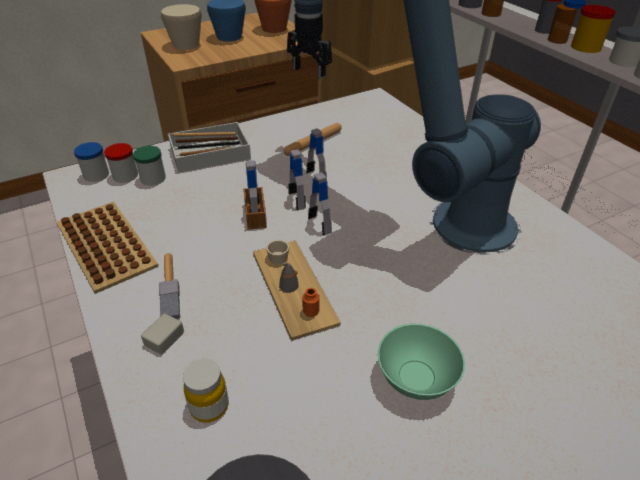

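View pics/top0.png

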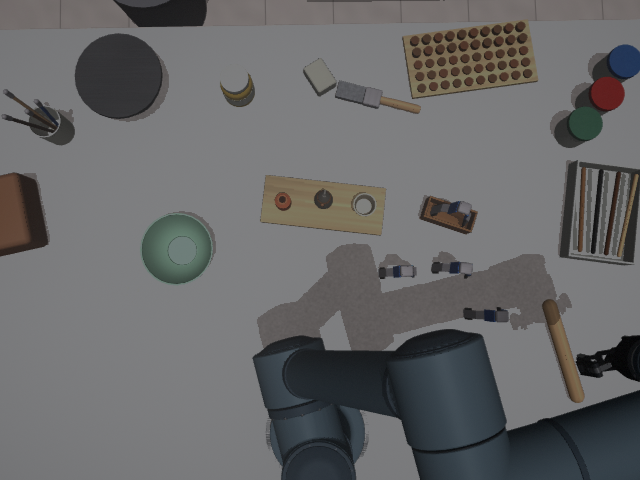

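Run:
```python
from h import *
t=load('top');s=load('scene')
a=cv2.resize(t['color'][180:340,370:530],(400,400),interpolation=cv2.INTER_CUBIC)
b=cv2.resize(s['color'][120:240,225:345],(400,400),interpolation=cv2.INTER_CUBIC)
cv2.imwrite('pics/crop1.png',cv2.cvtColor(np.clip(np.hstack([a,b])*1.5,0,255).astype('uint8'),cv2.COLOR_RGB2BGR))
W=pts(t)
img=t['color']; hsv=cv2.cvtColor(img,cv2.COLOR_RGB2HSV)
# tall things
H=W[...,2]; m=((H>145)&(H<170)&(W[...,0]>150)).astype('uint8')
n,l,st,ce=cv2.connectedComponentsWithStats(m)
for i in range(1,n):
    if st[i,4]>10:
        p=W[l==i]; r=cv2.minAreaRect(p[:,:2].astype('float32'));print('tall',ce[i],st[i,4],np.nanmean(p,0).round(1),np.hypot(*np.nanmean(p,0)[:2]).round(),r)
# caddy region points
for n_,u0,u1,v0,v1 in [('caddy',415,485,185,240),('board',255,395,170,240)]:
    w=W[v0:v1,u0:u1].reshape(-1,3); print(n_,np.nanpercentile(w,[1,50,99],axis=0).round(0).tolist())
```

```text
tall [ 21.67857143 103.        ] 28 [718.5 595.3 157.1] 933.0 ((719.0488891601562, 595.4539184570312), (7.202878952026367, 7.136178970336914), 55.95759201049805)
tall [ 43.29411765 108.64705882] 17 [704.7 549.3 160.5] 893.0 ((705.330810546875, 549.2973022460938), (4.923534870147705, 8.126227378845215), 6.224165439605713)
tall [ 39.35294118 118.47058824] 17 [684.9 558.1 158.2] 884.0 ((684.4085083007812, 557.8928833007812), (5.394842624664307, 6.772353649139404), 53.16407012939453)
tall [ 24.78947368 122.84210526] 19 [675.8 587.1 159.8] 895.0 ((676.0266723632812, 587.4102783203125), (4.757689476013184, 7.695830345153809), 65.32685852050781)
tall [463.21387283 207.52023121] 173 [ 481.6 -310.7  158.4] 573.0 ((482.5707092285156, -312.4205017089844), (29.883974075317383, 25.263757705688477), 71.495361328125)
tall [465.27096774 267.82580645] 155 [ 357.6 -310.7  155. ] 474.0 ((357.4674377441406, -311.23193359375), (27.588186264038086, 23.41253089904785), 80.74122619628906)
tall [405.97368421 270.63157895] 152 [ 354.6 -188.9  154.7] 402.0 ((354.91180419921875, -188.6737060546875), (25.99009132385254, 22.673280715942383), 88.34351348876953)
tall [501.4     315.60625] 160 [ 258.7 -380.7  154.7] 460.0 ((258.78363037109375, -381.9720458984375), (27.044631958007812, 22.662830352783203), 89.57084655761719)
caddy [[429.0, -399.0, -6.0], [485.0, -309.0, 2.0], [555.0, -239.0, 162.0]]
board [[435.0, -188.0, -5.0], [513.0, -29.0, 10.0], [596.0, 130.0, 73.0]]
```

View pics/crop1.png

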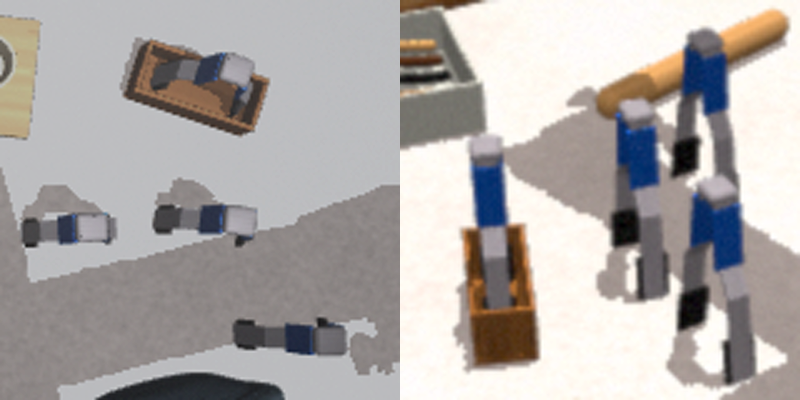

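Tongs-like things in the top view: (450,213) standing in the caddy, r≈573 mm; (452,268), r≈474; (397,271), r≈402; (487,314), r≈460. The caddy one is the farthest and the only one in a caddy, and the crop confirms it. Next I measure it along with the vase, bowl and board.

```bash
cat > m.py <<'E'
from h import *
t=load('top');W=pts(t);H=W[...,2]
sc=load('scene');S=pts(sc)
def rect(p): 
    r=cv2.minAreaRect(p[:,:2].astype('float32'));return np.round(r[0],1),np.round(r[1],1),round(r[2],1)
def near(W,x,y,r,z0,z1): return W[(np.hypot(W[...,0]-x,W[...,1]-y)<r)&(W[...,2]>z0)&(W[...,2]<z1)]
for n,A in [('top',W),('scene',S)]:
    p=near(A,482,-300,75,42,60); print(n,'caddy rim',len(p),rect(p),np.median(p[:,2]))
    p=near(A,482,-310,50,148,170); print(n,'block top',len(p),rect(p),p.mean(0).round(1),np.median(p[:,2]))
    p=near(A,482,-310,60,60,170); print(n,'tongs all',len(p),rect(p))
    for h in range(60,160,15):
        q=p[abs(p[:,2]-h)<8]; 
        if len(q)>5: print('   ',h,len(q),rect(q))
    hsv=cv2.cvtColor((t if n=='top' else sc)['color'],cv2.COLOR_RGB2HSV)
    X=A
    red=((hsv[...,0]<10)|(hsv[...,0]>174))&(hsv[...,1]>150)&(abs(X[...,0]-510)<80)&(abs(X[...,1])<160)&(X[...,2]>15)
    p=X[red]; print(n,'vase',len(p),p.min(0).round(),p.max(0).round(),p.mean(0).round(1))
    q=p[(p[:,2]>66)]; print('  lip',len(q),q.mean(0) if len(q) else '')
    g=(hsv[...,0]>60)&(hsv[...,0]<90)&(hsv[...,1]>60)&(np.hypot(X[...,0]-410,X[...,1]-330)<150)
    p=X[g]; q=p[p[:,2]>58]; print(n,'bowl',len(p),len(q),cv2.minEnclosingCircle(q[:,:2].astype('float32')),np.percentile(q[:,2],95))
    p=near(A,505,0,180,8,16); print(n,'board',rect(p),np.median(p[:,2]))
    for nm,(x,y) in dict(gnome=(0,0)).items():
        pp=A[(abs(A[...,0]-515)<50)&(abs(A[...,1]+30)<140)&(A[...,2]>30)]
        print('board things',[ (pp[(pp[:,1]>a)&(pp[:,1]<b)].mean(0).round(),pp[(pp[:,1]>a)&(pp[:,1]<b)].max(0).round()) for a,b in ((-160,-80),(-80,20),(20,120)) if ((pp[:,1]>a)&(pp[:,1]<b)).any()])
E
python3 m.py
```

```text
top caddy rim 342 (array([ 482.3, -309. ]), array([114.9,  51.6]), 69.9) 49.52837576832701
top block top 156 (array([ 482.6, -312.2]), array([27.6, 25.2]), 70.3) [ 481.3 -311.4  159.8] 160.4278001957989
top tongs all 363 (array([ 482.2, -311.5]), array([69.3, 26.1]), 67.6)
    60 9 (array([ 476.3, -307.2]), array([69.8, 11.6]), 54.7)
    75 21 (array([ 481. , -311.9]), array([67.8, 16.6]), 67.4)
    90 69 (array([ 482.3, -312.4]), array([65.8, 17.9]), 69.7)
    105 33 (array([ 475.7, -306.7]), array([50.1, 20.1]), 42.7)
    120 26 (array([ 476. , -306.2]), array([41.1, 20.1]), 40.7)
    135 34 (array([ 477.3, -304. ]), array([37.7, 19.3]), 29.6)
    150 60 (array([ 482.5, -312.3]), array([31.1, 25. ]), 68.6)Traceback (most recent call last):
  File "m.py", line 17, in <module>
    p=X[red]; print(n,'vase',len(p),p.min(0).round(),p.max(0).round(),p.mean(0).round(1))
                                    ~~~~~^^^
    return umr_minimum(a, axis, None, out, keepdims, initial, where)
ValueError: zero-size array to reduction operation minimum which has no identity
```

```bash
python3 -c "
from h import *
t=load('top')
hsv=cv2.cvtColor(t['color'],cv2.COLOR_RGB2HSV); W=pts(t)
print(hsv[201,275:292],W[201,283])"
sed -i 's/\[...,1\]>150)/[...,1]>120)/; s/abs(X\[...,1\])<160/abs(X[...,1])<180/; s/X\[...,2\]>15/X[...,2]>5/' m.py; python3 m.py | grep -v '   [0-9]'
```

```text
[[  8 138 113]
 [  8 138 111]
 [  8 136 116]
 [ 10 123 120]
 [  9 106  84]
 [  9  67  53]
 [  9  67  53]
 [  8  72  53]
 [  6  69  52]
 [  7  86  62]
 [ 10 119 105]
 [ 11 123 122]
 [  8 138 116]
 [  7 141 114]
 [  7 140 113]
 [  8 131  97]
 [ 16  87  94]] [515.3630491   63.7204766   71.92843052]
top caddy rim 342 (array([ 482.3, -309. ]), array([114.9,  51.6]), 69.9) 49.52837576832701
top block top 156 (array([ 482.6, -312.2]), array([27.6, 25.2]), 70.3) [ 481.3 -311.4  159.8] 160.4278001957989
top tongs all 363 (array([ 482.2, -311.5]), array([69.3, 26.1]), 67.6)
top vase 114 [502.  49.  55.] [536.  82.  76.] [516.9  65.3  62.8]
  lip 22 [519.32178861  66.34155619  72.08499234]Traceback (most recent call last):
  File "m.py", line 20, in <module>
    p=X[g]; q=p[p[:,2]>58]; print(n,'bowl',len(p),len(q),cv2.minEnclosingCircle(q[:,:2].astype('float32')),np.percentile(q[:,2],95))
                                                                                                           ~~~~~~~~~~~~~^^^^^^^^^^^
    return _quantile_unchecked(
        a, q, axis, out, overwrite_input, method, keepdims, weights)
    return _ureduce(a,
                    func=_quantile_ureduce_func,
    ...<5 lines>...
                    overwrite_input=overwrite_input,
                    method=method)
    r = func(a, **kwargs)
    result = _quantile(arr,
                       quantiles=q,
    ...<2 lines>...
                       out=out,
                       weights=wgt)
    slices_having_nans = np.isnan(arr[-1, ...])
                                  ~~~^^^^^^^^^
IndexError: index -1 is out of bounds for axis 0 with size 0
```

```bash
python3 -c "
from h import *
t=load('top')
hsv=cv2.cvtColor(t['color'],cv2.COLOR_RGB2HSV); W=pts(t)
print(hsv[248,[150,177,200,110]],W[248,[143,177,209,110]])"
cat > m2.py <<'E'
from m import *
E
sed -i 's/\[...,1\]>60)&(np/[...,1]>50)\&(np/;s/np.hypot(X\[...,0\]-410,X\[...,1\]-330)<150/np.hypot(X[...,0]-417,X[...,1]-300)<130/' m.py; python3 m.py 2>&1| grep -v '    [0-9]'
```

```text
[[ 74  53  92]
 [ 83  32 126]
 [ 73  53 115]
 [120   4 128]] [[419.68332761 374.25124319  57.21483364]
 [421.31375404 310.46919509   9.39104356]
 [417.28596158 231.41117086  45.2059153 ]
 [425.45023677 466.3372009   -1.40812716]]
top caddy rim 342 (array([ 482.3, -309. ]), array([114.9,  51.6]), 69.9) 49.52837576832701
top block top 156 (array([ 482.6, -312.2]), array([27.6, 25.2]), 70.3) [ 481.3 -311.4  159.8] 160.4278001957989
top tongs all 363 (array([ 482.2, -311.5]), array([69.3, 26.1]), 67.6)
top vase 114 [502.  49.  55.] [536.  82.  76.] [516.9  65.3  62.8]
  lip 22 [519.32178861  66.34155619  72.08499234]
top bowl 2307 102 ((416.930419921875, 300.6898498535156), 77.07320404052734) 67.56983401157746
top board (array([512.8,  -9.9]), array([337.9, 322.1]), 3.7) 12.206590575376367
board things [(array([ 511., -119.,   45.]), array([533., -91.,  55.])), (array([522., -26.,  56.]), array([543.,  -7.,  89.])), (array([517.,  65.,  65.]), array([536.,  82.,  81.]))]
scene caddy rim 273 (array([ 483.1, -308.2]), array([119.2,  49.8]), 70.0) 50.882763273895875
scene block top 101 (array([ 483.1, -309.1]), array([31.9, 22.5]), 65.0) [ 484.5 -305.9  158.8] 160.9919985888448
scene tongs all 393 (array([ 486.6, -301.4]), array([54.3, 23.9]), 68.4)
scene vase 168 [511.  56.  20.] [538.  87.  79.] [526.   75.9  51.9]
  lip 42 [523.28691733  69.8469017   74.01696754]
scene bowl 5017 891 ((417.12750244140625, 300.51568603515625), 79.9964370727539) 68.4776276324231
scene board (array([516.1, -23.9]), array([283.2, 290.2]), 83.8) 14.036341624414831
board things [(array([ 509., -117.,   43.]), array([535., -89.,  54.])), (array([530., -17.,  54.]), array([546.,  -5.,  88.])), (array([524.,  74.,  58.]), array([539.,  87.,  81.]))]
```

```bash
cat >> h.py <<'E'
from scipy.spatial.transform import Rotation as Ro
def delta(x,y,z,yaw=None):
    s=manip.get_state(); R=Ro.from_euler('xyz',s['tcp_rot']); d=np.array([x,y,z])-s['position']
    print('t',s['time'],'pos',s['position'].round(1),'rot',s['tcp_rot'].round(4),'F',s['force'].round(1),'gap',s['finger_gap'])
    print('tool shift',R.inv().apply(d).round(1))
    if yaw is not None: 
        T=Ro.from_euler('xyz',[np.pi,0,yaw]); print('turn rv',(R.inv()*T).as_rotvec().round(3))
E
python3 -c "
from h import *
delta(482.6,-311,240,1.222)"
```

```text
t 0.1 pos [ 195.3 -540.2  244.4] rot [-3.1414e+00  1.8000e-03 -1.2240e+00] F [-1.2  0.6 -0.4] gap 85.338057000531
tool shift [-117.9 -348.1    4.7]
turn rv [-2.000e-03  1.000e-03 -2.446e+00]
```

Emit:
arm_command(
  series=[
    [100,-12,-35,0,0,0,0],
    [100,-12,-35,0,0,0,0],
    [100,-12,-35,0,0,0,0],
    [100,-12,-35,0,0,0,0],
    [100,-12,-35,0,0,0,0],
    [100,-12,-35,0,0,0,0],
    [100,-12,-35,0,0,0,0],
    [100,-12,-35,0,0,0,0],
    [100,-12,-35,0,0,0,0],
    [100,-12,-35,0,0,0,0],
  ],
  squeeze=25,
)

```text
time: 0.93
position: [488.9, -303.7, 238.4]
tcp_rot: [3.136, 0.009, -1.241]
force: [0.8, -0.7, -0.8]
finger_gap: 85.1
```

Emit:
arm_command(
  series=[
    [100,0,0,0,0,0,-0.12],
    [100,0,0,0,0,0,-0.12],
    [100,0,0,0,0,0,-0.12],
    [100,0,0,0,0,0,-0.12],
    [100,0,0,0,0,0,-0.12],
    [100,0,0,0,0,0,-0.12],
    [100,0,0,0,0,0,-0.12],
    [100,0,0,0,0,0,-0.12],
    [100,0,0,0,0,0,-0.12],
    [100,0,0,0,0,0,-0.12],
  ],
)

```text
time: 1.77
position: [493.8, -292.4, 231.6]
tcp_rot: [-3.124, 0.016, 0.011]
force: [-0.3, 0.4, -0.4]
finger_gap: 85.6
```

```bash
python3 -c "
from h import *
delta(482.6,-311,240,1.222)
print(manip.get_state()['joint_pos'].round(3))"
```

```text
t 1.7667 pos [ 493.8 -292.4  231.6] rot [-3.1244  0.0158  0.0106] F [-0.3  0.4 -0.4] gap 85.6056705155743
tool shift [-11.5  18.4  -8.5]
turn rv [-0.025  0.003 -1.211]
[-0.647  0.399  0.077  1.272  0.004  0.913]
```

Emit:
arm_command(
  series=[
    [100,-11,18,-12,0,0,0],
    [100,0,0,0,-0.025,0,-0.12],
    [100,0,0,0,0,0,-0.12],
    [100,0,0,0,0,0,-0.12],
    [100,0,0,0,0,0,-0.12],
    [100,0,0,0,0,0,-0.12],
    [100,0,0,0,0,0,-0.12],
    [100,0,0,0,0,0,-0.12],
    [100,0,0,0,0,0,-0.12],
    [100,0,0,0,0,0,-0.12],
  ],
)

```text
time: 2.6
position: [479.5, -309.0, 237.9]
tcp_rot: [-3.12, 0.01, 1.135]
force: [-0.3, 0.7, 1.0]
finger_gap: 85.4
```

```bash
python3 -c "
from h import *
delta(482.6,-311,240,1.222)
print(manip.get_state()['joint_pos'].round(3))"
```

```text
t 2.6 pos [ 479.5 -309.   237.9] rot [-3.1195  0.0103  1.1349] F [-0.3  0.7  1. ] gap 85.39226169332919
tool shift [-0.5  3.6 -2.1]
turn rv [-0.022  0.009 -0.087]
[-0.676  0.388  0.077  1.279 -0.015 -0.24 ]
```

Emit:
arm_command(
  series=[
    [100,0,3,-2,-0.02,0.01,-0.085],
    [100,0,0,0,0,0,0],
  ],
)

```text
time: 2.77
position: [481.8, -309.7, 238.6]
tcp_rot: [-3.137, -0.002, 1.227]
force: [-0.5, -0.5, 0.6]
finger_gap: 85.3
```

```bash
python3 -c "
from h import *
delta(482.6,-311,240,1.222)
s=manip.get_state()
c=cap('wrist'); save(c,'w1.png'); np.savez('wp.npz',p=s['position'],r=s['tcp_rot'])
T=np.eye(4);T[:3,:3]=Ro.from_euler('xyz',s['tcp_rot']).as_matrix();T[:3,3]=s['position']
E=T@c['hand_eye'];W=pts(c,E)
p=W[(np.hypot(W[...,0]-482,W[...,1]+310)<50)&(W[...,2]>140)]
print(len(p)); print(cv2.minAreaRect(p[:,:2].astype('float32')),np.median(p[:,2]))
for z0,z1 in((153,170),(110,140),(60,100),(42,55)):
  p=W[(np.hypot(W[...,0]-482,W[...,1]+310)<75)&(W[...,2]>z0)&(W[...,2]<z1)]
  if len(p)>4: print(z0,len(p),cv2.minAreaRect(p[:,:2].astype('float32')),p.mean(0))
"
```

```text
t 2.7667 pos [ 481.8 -309.7  238.6] rot [-3.1370e+00 -2.1000e-03  1.2273e+00] F [-0.5 -0.5  0.6] gap 85.25323061969188
tool shift [-0.9  1.2 -1.5]
turn rv [-0.005 -0.002  0.005]
43102
((478.1286315917969, -308.81744384765625), (99.51287078857422, 34.482704162597656), 69.96245574951172) 307.79110246796347
153 1549 ((481.7532958984375, -312.18719482421875), (25.966821670532227, 23.679658889770508), 70.06097412109375) [ 480.83358622 -311.93578295  160.25545556]
110 242 ((481.42169189453125, -312.0807189941406), (38.3813362121582, 23.141260147094727), 68.61686706542969) [ 477.1533493  -310.35496222  124.94618043]
60 673 ((481.81011962890625, -312.92999267578125), (69.60963439941406, 18.38538360595703), 68.48234558105469) [ 481.13720399 -312.259432     89.42068672]
42 1863 ((482.6168212890625, -308.40057373046875), (113.8953857421875, 49.88505554199219), 70.21649932861328) [ 477.81940381 -305.35611689   49.00317483]
```

View pics/w1.png

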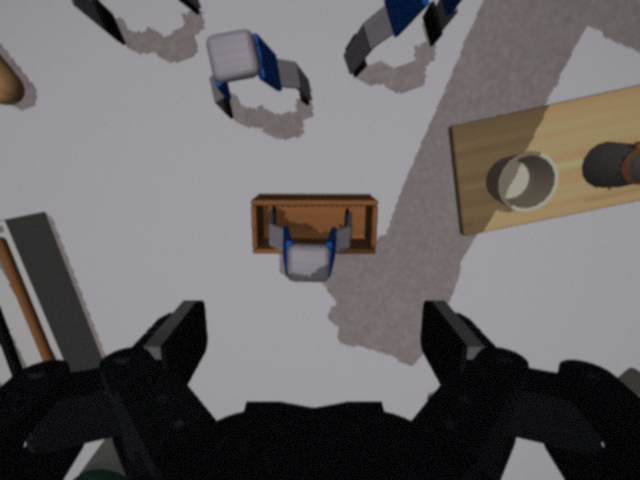

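The picture shows the tongs upright in the caddy (block at 310,260), aligned between the fingers. Centre ≈(482,−312), 70°, agreeing with both fixed views. I'll descend now.

```bash
python3 -c "
from h import *
delta(482,-312,150,1.222)"
```

```text
t 2.8167 pos [ 481.5 -309.4  238.1] rot [-3.1354e+00 -2.3000e-03  1.2244e+00] F [ 0.2 -0.6 -0.3] gap 85.30148531934476
tool shift [-2.5  1.9 88.1]
turn rv [-0.006 -0.002  0.002]
```

Emit:
arm_command(
  series=[
    [100,-2,1,25,-0.005,0,0.005],
    [100,0,0,25,0,0,0],
    [100,0,0,25,0,0,0],
    [100,0,0,10,0,0,0],
    [100,0,0,0,0,0,0],
  ],
)

```text
time: 3.23
position: [481.7, -311.5, 150.4]
tcp_rot: [-3.141, -0.001, 1.206]
force: [-0.3, -0.6, -0.2]
finger_gap: 85.8
```

```bash
python3 -c "
from h import *
delta(482,-312,114,1.222)"
```

```text
t 3.2333 pos [ 481.7 -311.5  150.4] rot [-3.1406e+00 -7.0000e-04  1.2062e+00] F [-0.3 -0.6 -0.2] gap 85.81415137697209
tool shift [-0.3  0.5 36.4]
turn rv [-0.001 -0.001 -0.016]
```

Emit:
arm_command(
  series=[
    [100,0,0,18,0,0,-0.016],
    [100,0,0,18,0,0,0],
    [100,0,0,0,0,0,0],
    [60,0,0,0,0,0,0],
    [50,0,0,0,0,0,0],
    [45,0,0,0,0,0,0],
    [42,0,0,0,0,0,0],
    [40,0,0,0,0,0,0],
    [40,0,0,0,0,0,0],
    [40,0,0,0,0,0,0],
  ],
)

```text
time: 4.07
position: [484.1, -313.3, 120.2]
tcp_rot: [3.138, 0.002, 1.214]
force: [0.3, -0.4, -1.0]
finger_gap: 34.6
```

Emit:
arm_command(
  series=[
    [39.5,0,0,0,0,0,0],
    [39.5,0,0,0,0,0,0],
  ],
)

```text
time: 4.23
position: [484.0, -313.3, 120.3]
tcp_rot: [3.138, 0.002, 1.214]
force: [-0.0, -0.1, -0.3]
finger_gap: 33.9
```

```bash
python3 -c "
from h import *
delta(482,-312,114,1.222)
c=cap('wrist'); save(c,'w2.png')
c=cap('scene'); cv2.imwrite('pics/s2.png',cv2.resize(c['color'][80:280,180:380,::-1],(600,600)))"
```

```text
t 4.2333 pos [ 484.  -313.3  120.3] rot [3.1375e+00 2.1000e-03 1.2143e+00] F [-0.  -0.1 -0.3] gap 33.85737400041402
tool shift [ 0.5 -2.3  6.3]
turn rv [ 0.004  0.002 -0.008]
```

View pics/w2.png

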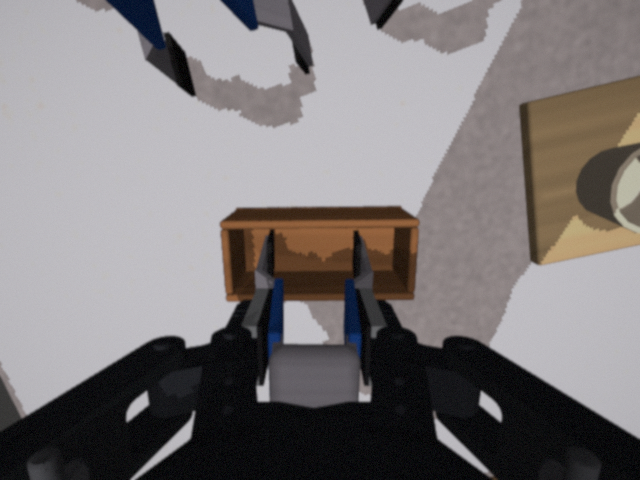

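View pics/s2.png

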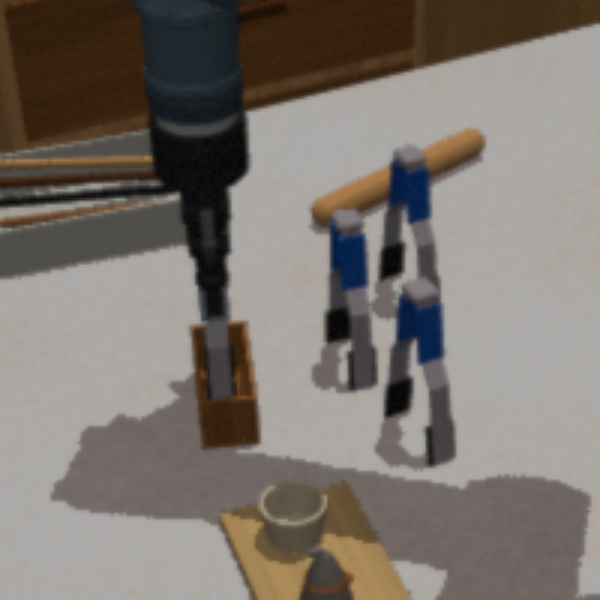

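The tongs stand upright between the pads, but the grip sits about 6 mm high, so I'll reopen slightly and correct it.

Emit:
arm_command(
  series=[
    [52,0,0,0,0,0,0],
    [52,0,0,0,0,0,0],
    [52,0,-2,6,0,0,0],
    [52,0,0,0,0,0,0],
  ],
)

```text
time: 4.67
position: [482.1, -312.6, 113.9]
tcp_rot: [3.137, 0.002, 1.214]
force: [-0.6, -0.5, -0.6]
finger_gap: 44.4
```

```bash
python3 -c "
from h import *
delta(482,-312,114,1.222)"
```

```text
t 4.6667 pos [ 482.1 -312.6  113.9] rot [3.1373e+00 2.2000e-03 1.2143e+00] F [-0.6 -0.5 -0.6] gap 44.3514126468033
tool shift [ 0.5 -0.3 -0.1]
turn rv [ 0.004  0.002 -0.008]
```

Emit:
arm_command(
  series=[
    [40,0,0,0,0,0,0],
    [39.5,0,0,0,0,0,0],
    [39.5,0,0,0,0,0,0],
    [39.5,0,0,0,0,0,0],
    [39.5,0,0,-10,0,0,0],
    [39.5,0,0,-15,0,0,0],
    [39.5,0,0,-15,0,0,0],
    [39.5,0,0,0,0,0,0],
  ],
)

```text
time: 5.33
position: [481.2, -311.9, 156.2]
tcp_rot: [3.139, 0.002, 1.214]
force: [0.5, 0.3, -0.9]
finger_gap: 33.8
```

```bash
python3 -c "
from h import *
delta(482,-312,250,1.222)
c=cap('wrist'); save(c,'w3.png')
c=cap('scene'); cv2.imwrite('pics/s3.png',cv2.resize(c['color'][80:280,180:380,::-1],(600,600)))"
```

```text
t 5.3333 pos [ 481.2 -311.9  156.2] rot [3.1391e+00 1.7000e-03 1.2142e+00] F [ 0.5  0.3 -0.9] gap 33.848150508646164
tool shift [  0.1   1.  -93.8]
turn rv [ 0.002  0.002 -0.008]
```

View pics/s3.png

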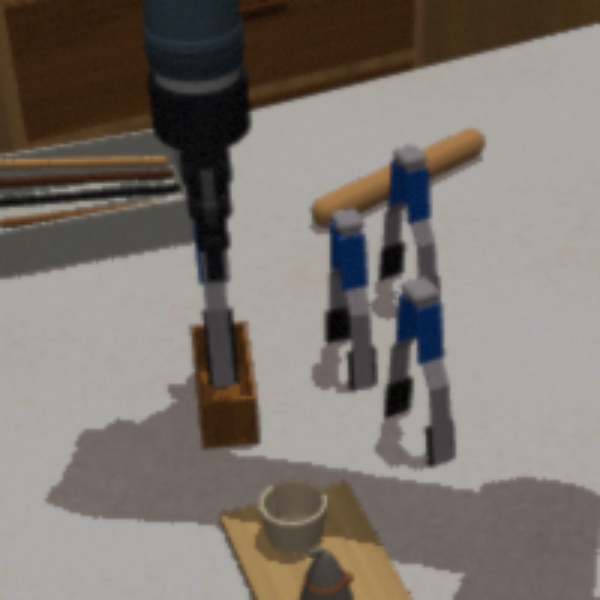

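Emit:
arm_command(
  series=[
    [39.5,0,0,-25,0,0,0],
    [39.5,0,0,-30,0,0,0],
    [39.5,0,0,-30,0,0,0],
    [39.5,0,0,-10,0,0,0],
    [39.5,0,0,0,0,0,0],
  ],
)

```text
time: 5.85
position: [476.6, -308.2, 244.6]
tcp_rot: [-3.127, -0.004, 1.214]
force: [0.9, -0.2, -1.6]
finger_gap: 33.6
```

```bash
python3 -c "
from h import *
delta(490,66,255,0)
print(manip.get_state()['joint_pos'])
c=cap('wrist'); save(c,'w4.png')
c=cap('scene'); cv2.imwrite('pics/s4.png',cv2.resize(c['color'][80:280,180:380,::-1],(600,600)))"
```

```text
t 5.85 pos [ 476.6 -308.2  244.6] rot [-3.127  -0.004   1.2141] F [ 0.9 -0.2 -1.6] gap 33.62217538114536
tool shift [ 355.3 -118.2   -7.3]
turn rv [-0.015  0.005  1.214]
[-6.85286386e-01  3.75643346e-01  7.64738914e-02  1.28669693e+00
 -8.76703107e-04 -3.28590506e-01]
```

View pics/s4.png

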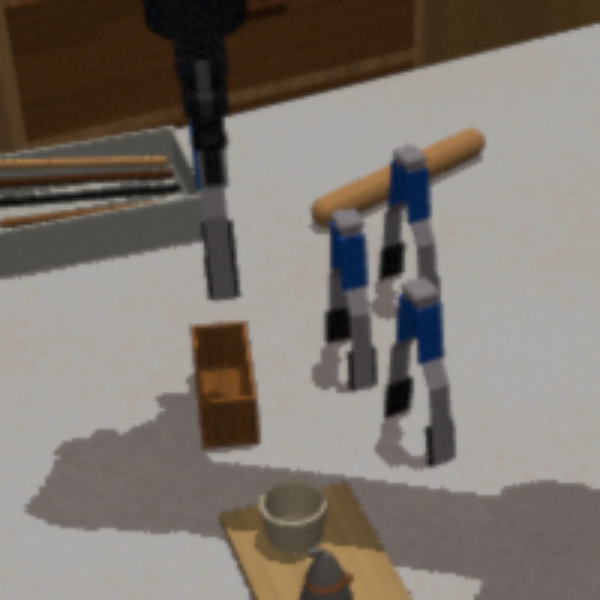

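View pics/w4.png

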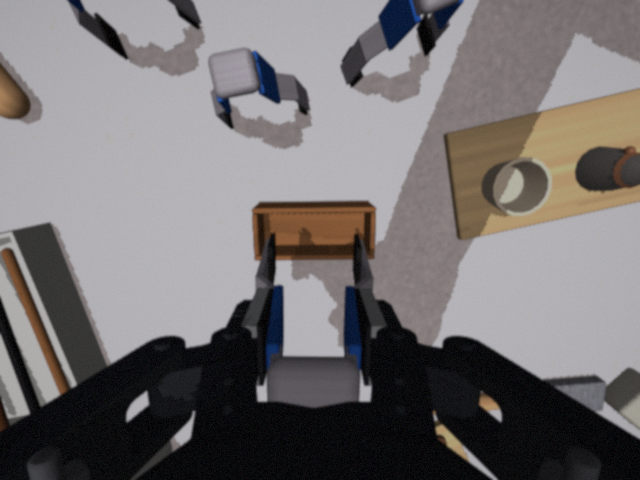

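Tongs are held upright, clear of the caddy (scene crop: jaw at about (222,260), caddy empty). Next I carry them above the board, short of the vase.

Emit:
arm_command(
  series=[
    [39.5,15,-5,-3,-0.015,0,0],
    [39.5,30,-10,-1,0,0,0],
    [39.5,35,-11,-1,0,0,0],
    [39.5,35,-12,-1,0,0,0],
    [39.5,35,-12,-1,0,0,0],
    [39.5,35,-12,-1,0,0,0],
    [39.5,35,-12,-1,0,0,0],
    [39.5,35,-12,-1,0,0,0],
    [39.5,35,-12,0,0,0,0],
    [39.5,30,-12,0,0,0,0],
  ],
)

```text
time: 6.78
position: [477.0, 39.9, 233.5]
tcp_rot: [-3.111, -0.003, 1.199]
force: [1.4, 0.6, -1.5]
finger_gap: 33.7
```

Emit:
arm_command(
  series=[
    [39.5,15,-5,0,0,0,0],
    [39.5,0,0,0,0,0,0.1],
    [39.5,0,0,0,0,0,0.12],
    [39.5,0,0,0,0,0,0.12],
    [39.5,0,0,0,0,0,0.12],
    [39.5,0,0,0,0,0,0.12],
    [39.5,0,0,0,0,0,0.12],
    [39.5,0,0,0,0,0,0.12],
    [39.5,0,0,0,0,0,0.12],
    [39.5,0,0,0,0,0,0.12],
  ],
)

```text
time: 7.62
position: [462.8, 66.2, 211.7]
tcp_rot: [-3.118, 0.062, 0.109]
force: [0.5, 0.2, -0.3]
finger_gap: 33.6
```

```bash
python3 -c "
from h import *
delta(490,66,255,0)
print(manip.get_state()['joint_pos'].round(2))"
```

```text
t 7.6167 pos [462.8  66.2 211.7] rot [-3.1185  0.0624  0.1087] F [ 0.5  0.2 -0.3] gap 33.62483743789096
tool shift [ 24.3   2.1 -44.9]
turn rv [-0.02   0.064  0.108]
[-0.    0.23 -0.21  1.19  0.02  1.46]
```

Emit:
arm_command(
  series=[
    [39.5,5,0,-25,-0.02,0.06,0.1],
    [39.5,3,0,-25,0,0,0],
    [39.5,0,0,0,0,0,0],
  ],
)

```text
time: 7.87
position: [467.5, 66.1, 253.8]
tcp_rot: [3.14, 0.018, -0.002]
force: [1.2, 0.8, -0.7]
finger_gap: 33.8
```

```bash
python3 -c "
from h import *
delta(470,66,255,0)
s=manip.get_state()
c=cap('wrist'); save(c,'w5.png')
T=np.eye(4);T[:3,:3]=Ro.from_euler('xyz',s['tcp_rot']).as_matrix();T[:3,3]=s['position']
np.save('E5.npy',T@c['hand_eye'])
for n in('scene','top'): c=cap(n); save(c,n+'5.png')"
```

```text
t 7.8667 pos [467.5  66.1 253.8] rot [ 3.1404e+00  1.8400e-02 -2.3000e-03] F [ 1.2  0.8 -0.7] gap 33.842900144494536
tool shift [ 2.5  0.1 -1.3]
turn rv [ 0.001  0.018 -0.002]
```

View pics/w5.png

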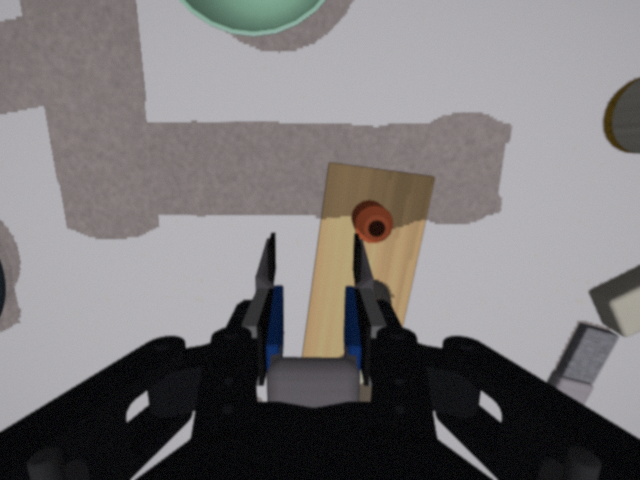

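View pics/scene5.png

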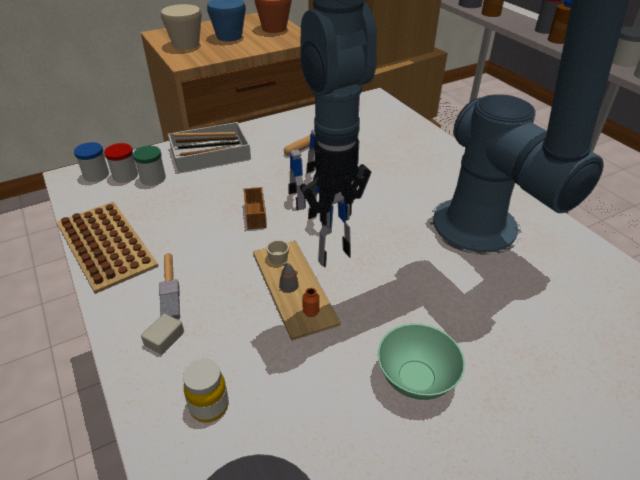

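```bash
python3 -c "
from h import *
c=load('wrist');E=np.load('E5.npy');W=pts(c,E);hsv=cv2.cvtColor(c['color'],cv2.COLOR_RGB2HSV)
print('cx',c['cx'],c['hand_eye'].round(3))
print('wrist mouth',ray(c,376.5,228,74,E))
red=((hsv[...,0]<12)|(hsv[...,0]>172))&(hsv[...,1]>110); red[:, :345]=0; red[:,400:]=0;red[:190]=0;red[250:]=0
p=W[red]; print(red.sum(),'body z30-58',np.nanmin(p,0),np.nanmax(p,0)); q=p[p[:,2]>70]; print('lip',q.mean(0),cv2.minEnclosingCircle(q[:,:2].astype('float32')))
t=load('top');h=cv2.cvtColor(t['color'],cv2.COLOR_RGB2HSV)[185:217,268:300]
m=(h[...,2]<75)&(h[...,0]<15)
ys,xs=np.nonzero(m);print('top mouth px',xs.mean()+268,ys.mean()+185,len(xs),ray(t,xs.mean()+268,ys.mean()+185,73))
red=((h[...,0]<12)|(h[...,0]>172))&(h[...,1]>60)
(u,v),r=cv2.minEnclosingCircle(np.argwhere(red)[:,::-1].astype('float32'));print('top body',u+268,v+185,r,ray(t,u+268,v+185,58))
s=load('scene');print('scene mouth',ray(s,311,292,74))
# jaws
for (u,v) in ((268,262),(360,262),(273,240),(355,240)):
    print(u,v,(np.linalg.inv(E)@np.r_[W[v,u],1]).round(), W[v,u].round(1))
J=W[225:300,240:390]; m=(J[...,2]>100)&(J[...,2]<200); 
for z0 in range(135,200,10):
    q=J[(J[...,2]>z0)&(J[...,2]<=z0+10)]
    if len(q): print(z0,len(q),q.min(0).round(1),q.max(0).round(1))
"
```

```text
cx 313.5554606284269 [[   1.      -0.       0.       0.469]
 [  -0.      -0.966   -0.259  -66.19 ]
 [   0.       0.259   -0.966 -128.99 ]
 [   0.       0.       0.       1.   ]]
wrist mouth [519.92305689  66.60504787  74.        ]
1293 body z30-58 [493.97371947  40.40878958  12.43049223] [536.58345164  84.70646912 160.4327975 ]
lip [519.40436537  67.23151685  76.60239105] ((512.5464477539062, 70.61305236816406), 19.932146072387695)
top mouth px 295.0 209.0 1 [496.97136483  37.69507012  73.        ]
top body 268.0 185.0 0.0 [553.93184773  97.05922131  58.        ]
scene mouth [518.90233161  66.18056733  74.        ]
268 262 [ -27.   -9. -213.    1.] [439.5  68.4 180. ]
360 262 [  27.   -9. -211.    1.] [494.   69.  181.1]
273 240 [ -25.    4. -221.    1.] [441.3  79.1 168.5]
355 240 [  26.    4. -226.    1.] [492.5  77.8 163. ]
135 12 [439.5  65.5 142.8] [498.4  78.2 145. ]
145 119 [433.8  53.1 145.1] [499.   79.1 154.9]
155 121 [434.4  52.4 155.2] [498.3  79.  165. ]
165 147 [435.4  52.3 165.1] [498.   79.1 175. ]
175 506 [436.1  54.8 175.1] [497.4  79.  185. ]
185 118 [436.9  60.4 185.2] [497.2  75.1 194.7]
195 110 [437.5  65.8 195.1] [496.5  74.7 205. ]
```

Vase centre ≈(519.5, 66.4), agreed by wrist, top and scene views to about 1 mm (mouth at wrist (376,228)). Measured feet height is z≈144 with TCP z at 254, as expected. I'll level the tool, move above the vase, then check before descending.

Emit:
arm_command(
  series=[
    [39.5,18,0,0,0,0.018,0],
    [39.5,18,0,0,0,0,0],
    [39.5,15,0,10,0,0,0],
    [39.5,0,0,15,0,0,0],
    [39.5,0,0,15,0,0,0],
    [39.5,0,0,0,0,0,0],
  ],
)

```text
time: 8.52
position: [519.3, 65.5, 199.2]
tcp_rot: [3.141, 0.012, -0.001]
force: [-0.9, -0.4, -1.5]
finger_gap: 33.9
```

```bash
python3 -c "
from h import *
delta(519.5,66.4,200,0)"
```

```text
t 8.5167 pos [519.3  65.5 199.2] rot [ 3.1405e+00  1.1600e-02 -1.4000e-03] F [-0.9 -0.4 -1.5] gap 33.86394782583322
tool shift [ 0.2 -0.9 -0.8]
turn rv [ 0.001  0.012 -0.001]
```

Emit:
arm_command(
  series=[
    [39.5,0,-1,0,0,0.012,0],
    [39.5,0,0,0,0,0,0],
  ],
)

```text
time: 8.68
position: [518.8, 66.4, 196.6]
tcp_rot: [3.141, 0.003, -0.002]
force: [-0.7, 0.3, -0.4]
finger_gap: 34.0
```

```bash
python3 -c "
from h import *
delta(519.5,66.4,131,0)
s=manip.get_state()
c=cap('wrist'); save(c,'w6.png')
T=np.eye(4);T[:3,:3]=Ro.from_euler('xyz',s['tcp_rot']).as_matrix();T[:3,3]=s['position']
E=T@c['hand_eye'];W=pts(c,E)
J=W[225:300,240:390]
for z0 in range(75,145,10):
    q=J[(J[...,2]>z0)&(J[...,2]<=z0+10)]
    if len(q): print(z0,len(q),q.min(0).round(1),q.max(0).round(1))
"
```

```text
t 8.6833 pos [518.8  66.4 196.6] rot [ 3.1406e+00  3.0000e-03 -1.7000e-03] F [-0.7  0.3 -0.4] gap 34.0317850855793
tool shift [ 0.9 -0.1 65.6]
turn rv [ 0.001  0.003 -0.002]
75 239 [509.7  57.6  75. ] [530.   78.6  77.3]
85 96 [486.9  57.1  85.5] [552.2  79.1  94.8]
95 122 [487.3  52.9  95. ] [551.6  79.2 104.9]
105 141 [487.8  52.2 105.1] [550.5  79.  115. ]
115 476 [488.5  52.9 115.2] [550.2  79.  125. ]
125 156 [489.   57.1 125. ] [549.6  78.  135. ]
135 111 [489.3  63.3 135.3] [549.2  75.2 144.9]
```

View pics/w6.png

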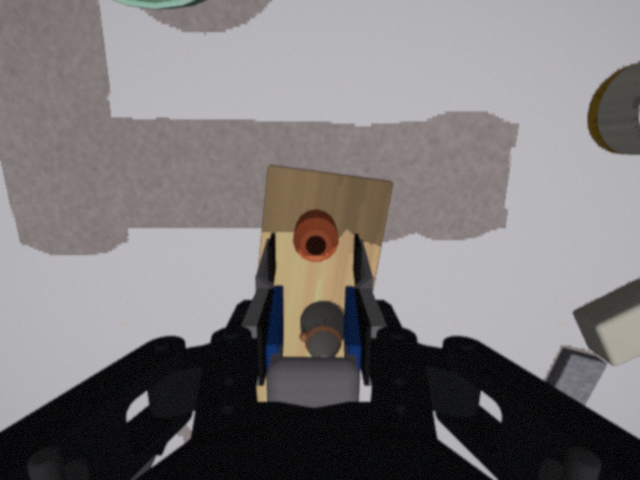

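The vase (mouth at 316,243) sits centred between the jaws (272 and 357), so I'll descend.

Emit:
arm_command(
  series=[
    [39.5,0.5,-1,15,0,0,0],
    [39.5,0,0,15,0,0,0],
    [39.5,0,0,12,0,0,0],
    [39.5,0,0,10,0,0,0],
    [39.5,0,0,0,0,0,0],
  ],
)

```text
time: 9.15
position: [522.9, 67.4, 148.3]
tcp_rot: [3.14, -0.008, -0.001]
force: [-0.8, 0.3, -1.9]
finger_gap: 33.9
```

```bash
python3 -c "
from h import *
delta(519.5,67,131,0)
c=cap('wrist'); save(c,'w7.png')"
```

```text
t 9.15 pos [522.9  67.4 148.3] rot [ 3.1404e+00 -7.8000e-03 -1.2000e-03] F [-0.8  0.3 -1.9] gap 33.9200505401466
tool shift [-3.5  0.4 17.3]
turn rv [ 0.001 -0.008 -0.001]
```

View pics/w7.png

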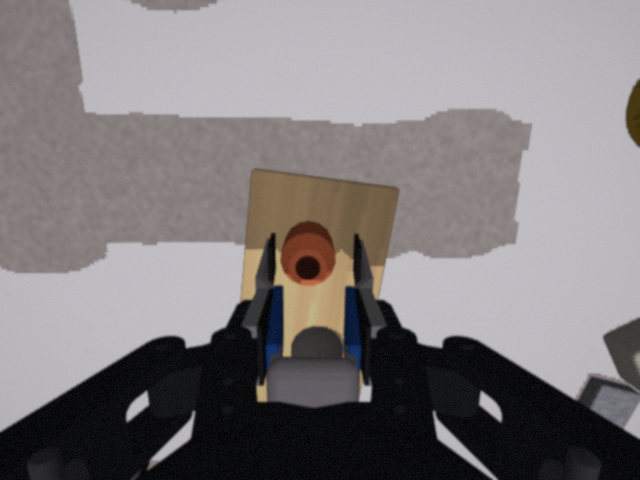

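Emit:
arm_command(
  series=[
    [39.5,-3.5,0,2,0,-0.008,0],
    [39.5,-0.5,0,7,0,0,0],
    [39.5,-0.5,0,6,0,0,0],
    [39.5,0,0,0,0,0,0],
  ],
)

```text
time: 9.53
position: [521.1, 67.5, 137.0]
tcp_rot: [3.141, -0.007, -0.001]
force: [-1.1, -0.6, -1.3]
finger_gap: 33.7
```

```bash
python3 -c "
from h import *
delta(519.5,67,131,0)
s=manip.get_state();c=cap('wrist'); save(c,'w8.png')
T=np.eye(4);T[:3,:3]=Ro.from_euler('xyz',s['tcp_rot']).as_matrix();T[:3,3]=s['position']
E=T@c['hand_eye'];W=pts(c,E); print('mouth',ray(c,308,266,74,E))
c=cap('scene'); cv2.imwrite('pics/s8.png',cv2.resize(c['color'][180:360,220:400,::-1],(600,600)))"
```

```text
t 9.5333 pos [521.1  67.5 137. ] rot [ 3.1405e+00 -6.8000e-03 -1.1000e-03] F [-1.1 -0.6 -1.3] gap 33.725161563762924
tool shift [-1.6  0.5  6. ]
turn rv [ 0.001 -0.007 -0.001]
mouth [518.82703588  70.97795949  74.        ]
```

View pics/w8.png

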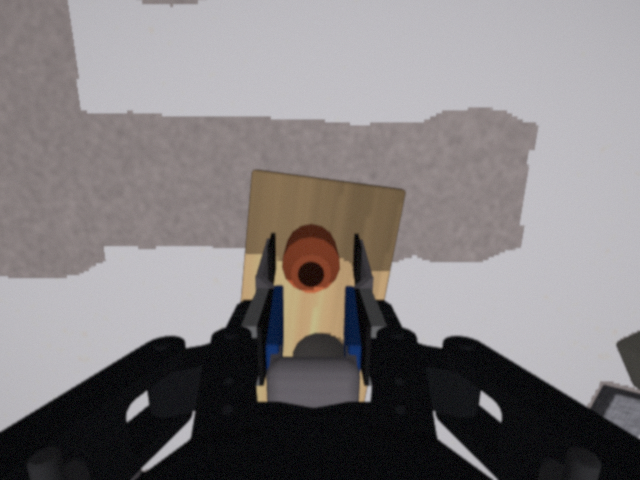

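View pics/s8.png

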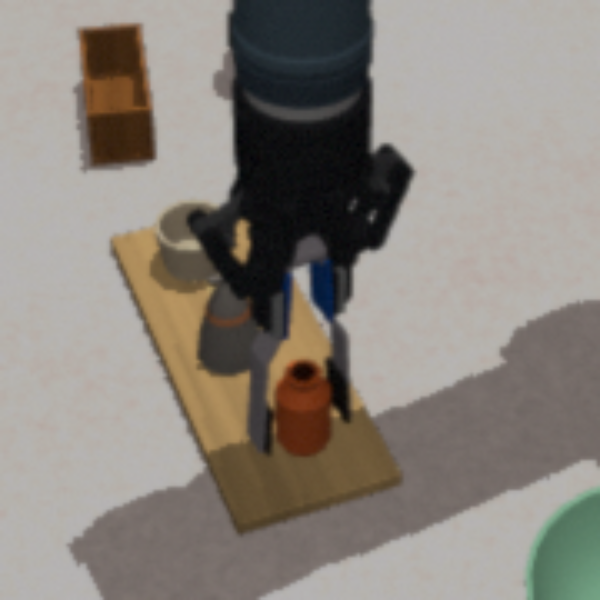

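```bash
python3 -c "
from h import *
s=manip.get_state();c=load('wrist')
T=np.eye(4);T[:3,:3]=Ro.from_euler('xyz',s['tcp_rot']).as_matrix();T[:3,3]=s['position']
E=T@c['hand_eye'];print(ray(c,311,273.5,74,E))"
```

```text
[521.03463571  66.25897111  74.        ]
```

Emit:
arm_command(
  series=[
    [39.5,-1.5,0.5,3,0,-0.007,0],
    [39.5,-1,0,3,0,0,0],
    [39.5,0,0,0,0,0,0],
  ],
)

```text
time: 9.88
position: [519.5, 66.9, 131.9]
tcp_rot: [3.141, -0.001, -0.001]
force: [-0.0, -0.2, -1.1]
finger_gap: 33.9
```

```bash
python3 -c "
from h import *
delta(519.5,67,131,0)"
```

```text
t 9.8833 pos [519.5  66.9 131.9] rot [ 3.1405e+00 -1.4000e-03 -1.1000e-03] F [-0.  -0.2 -1.1] gap 33.89785574077354
tool shift [ 0.  -0.1  0.9]
turn rv [ 0.001 -0.001 -0.001]
```

Emit:
arm_command(
  series=[
    [38,0,0,0,0,0,0],
    [37,0,0,0,0,0,0],
    [36,0,0,0,0,0,0],
    [35,0,0,0,0,0,0],
    [34,0,0,0,0,0,0],
    [33,0,0,0,0,0,0],
    [32,0,0,0,0,0,0],
    [31,0,0,0,0,0,0],
    [30,0,0,0,0,0,0],
    [28,0,0,0,0,0,0],
  ],
  squeeze=26,
)

```text
time: 10.72
position: [519.5, 66.9, 132.0]
tcp_rot: [3.141, -0.002, -0.001]
force: [0.6, 1.1, -0.7]
finger_gap: 27.4
```

Emit:
arm_command(
  series=[
    [25,0,0,0,0,0,0],
    [22,0,0,0,0,0,0],
    [20,0,0,0,0,0,0],
    [20,0,0,0,0,0,0],
  ],
  squeeze=26,
)

```text
time: 11.05
position: [519.5, 67.0, 132.0]
tcp_rot: [3.141, -0.002, -0.001]
force: [-0.5, -0.6, -0.1]
finger_gap: 27.6
```

```bash
python3 -c "
from h import *
delta(519.5,67,131,0)
c=cap('wrist'); save(c,'w9.png')
c=cap('scene'); cv2.imwrite('pics/s9.png',cv2.resize(c['color'][180:360,220:400,::-1],(600,600)))"
```

```text
t 11.05 pos [519.5  67.  132. ] rot [ 3.1406e+00 -1.5000e-03 -1.0000e-03] F [-0.5 -0.6 -0.1] gap 27.565713403862397
tool shift [-0. -0.  1.]
turn rv [ 0.001 -0.002 -0.001]
```

View pics/w9.png

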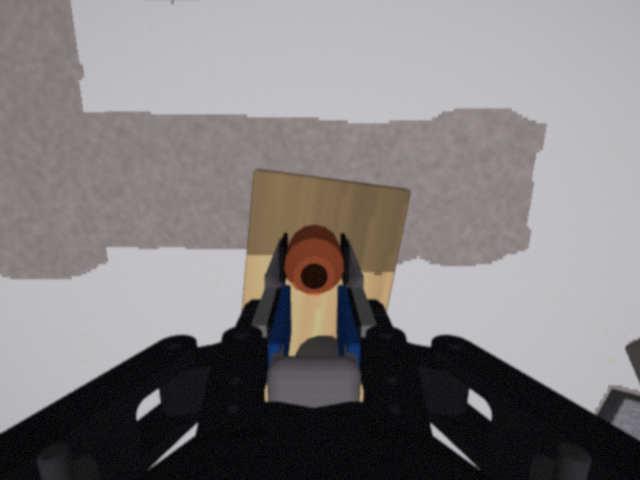

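View pics/s9.png

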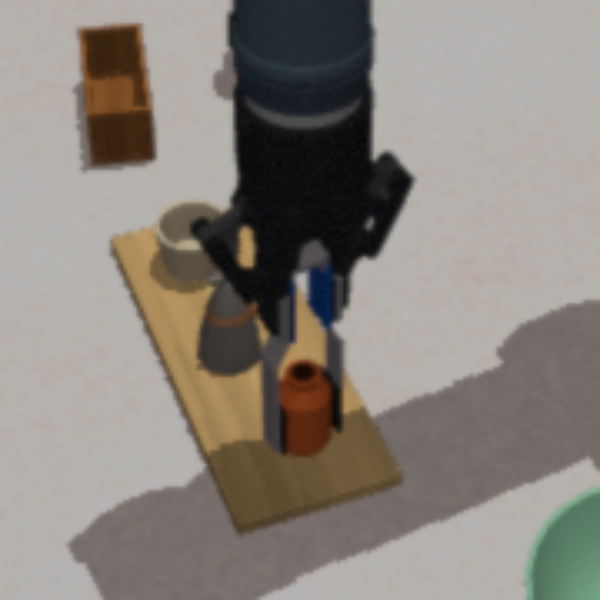

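The jaws are closed on the vase's straight body (gap 27.6 ≈ 28 mm expected) and the vase is still upright. Lifting gently.

Emit:
arm_command(
  series=[
    [20,0,0,0,0,0,0],
    [20,0,0,-5,0,0,0],
    [20,0,0,-10,0,0,0],
    [20,0,0,-15,0,0,0],
    [20,0,0,-20,0,0,0],
    [20,0,0,-10,0,0,0],
    [20,0,0,0,0,0,0],
  ],
  squeeze=28,
)

```text
time: 11.73
position: [518.1, 67.0, 196.3]
tcp_rot: [3.141, 0.001, -0.001]
force: [0.3, -0.8, -2.5]
finger_gap: 27.7
```

```bash
python3 -c "
from h import *
delta(519.5,67,260,0)
c=cap('wrist'); save(c,'w10.png')
c=cap('scene'); cv2.imwrite('pics/s10.png',cv2.resize(c['color'][180:360,220:400,::-1],(600,600)))"
```

```text
t 11.7333 pos [518.1  67.  196.3] rot [ 3.1405e+00  1.3000e-03 -1.1000e-03] F [ 0.3 -0.8 -2.5] gap 27.692632203501688
tool shift [  1.3   0.  -63.7]
turn rv [ 0.001  0.001 -0.001]
```

View pics/s10.png

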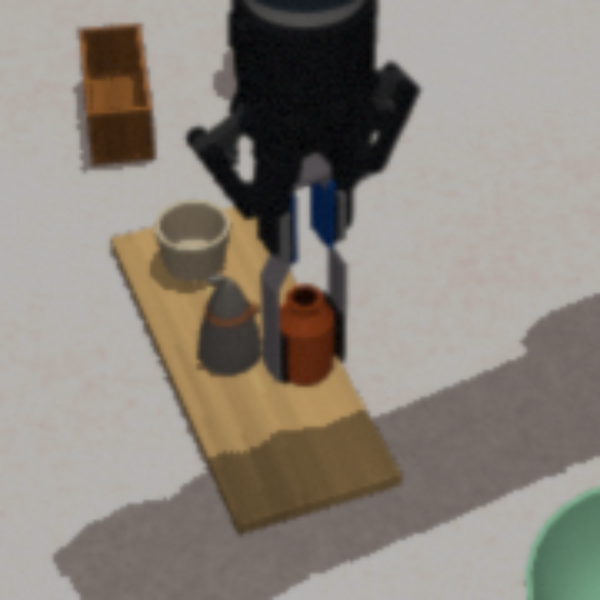

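Emit:
arm_command(
  series=[
    [20,0,0,-15,0,0,0],
    [20,0,0,-25,0,0,0],
    [20,0,0,-15,0,0,0],
    [20,0,0,0,0,0,0],
    [20,-3,-8,-1,0,0,0],
    [20,-7,-16,-1,0,0,0],
    [20,-10,-22,-1,0,0,0],
    [20,-10,-22,-1,0,0,0],
    [20,-10,-22,-1,0,0,0],
    [20,-10,-22,-1,0,0,0],
  ],
)

```text
time: 12.67
position: [461.0, 180.8, 244.8]
tcp_rot: [3.138, 0.022, -0.01]
force: [0.0, 0.9, -2.4]
finger_gap: 27.2
```

```bash
python3 -c "
from h import *
delta(417,300.5,255,0)"
```

```text
t 12.6667 pos [461.  180.8 244.8] rot [ 3.1383  0.0222 -0.0104] F [ 0.   0.9 -2.4] gap 27.174022113244416
tool shift [ -45.4 -119.2   -9.6]
turn rv [ 0.003  0.022 -0.01 ]
```

Emit:
arm_command(
  series=[
    [20,-9,-22,-4,0,0.02,-0.01],
    [20,-9,-22,-3,0,0,0],
    [20,-9,-22,-3,0,0,0],
    [20,-8,-20,-3,0,0,0],
    [20,-5,-14,-2,0,0,0],
    [20,-3,-8,0,0,0,0],
    [20,-2,-4,0,0,0,0],
    [20,0,0,0,0,0,0],
  ],
)

```text
time: 13.33
position: [401.6, 302.5, 246.9]
tcp_rot: [3.134, 0.022, 0.009]
force: [-0.3, 0.5, -2.2]
finger_gap: 27.6
```

```bash
python3 -c "
from h import *
delta(417,300.5,225,0)
c=cap('wrist'); save(c,'w11.png')
c=cap('scene');save(c,'s11.png'); c=cap('top');save(c,'t11.png')"
```

```text
t 13.3333 pos [401.6 302.5 246.9] rot [3.1336 0.0221 0.0085] F [-0.3  0.5 -2.2] gap 27.600542707124266
tool shift [15.9  2.  21.6]
turn rv [0.008 0.022 0.009]
```

View pics/s11.png

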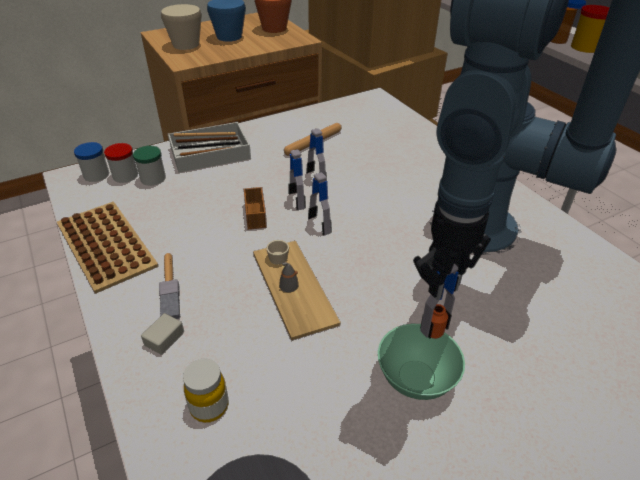

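View pics/w11.png

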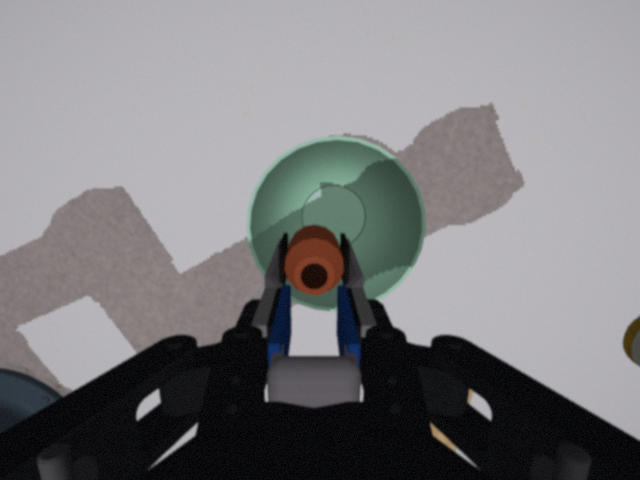

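Vase mouth is at wrist (314,276), the same spot as at the grasp, so no slip. I'll centre it, level it and lower it.

Emit:
arm_command(
  series=[
    [20,5,1,4,0.008,0.022,0.008],
    [20,6,1,6,0,0,0],
    [20,4,0,6,0,0,0],
    [20,0,0,0,0,0,0],
    [20,0,0,0,0,0,0],
  ],
)

```text
time: 13.9
position: [420.6, 295.8, 230.0]
tcp_rot: [3.14, -0.001, -0.008]
force: [-0.4, 0.7, -1.3]
finger_gap: 27.4
```

```bash
python3 -c "
from h import *
delta(417,300.5,225,0)"
```

```text
t 13.9 pos [420.6 295.8 230. ] rot [ 3.1402e+00 -1.2000e-03 -7.9000e-03] F [-0.4  0.7 -1.3] gap 27.36861104792996
tool shift [-3.6 -4.7  4.9]
turn rv [ 0.001 -0.001 -0.008]
```

Emit:
arm_command(
  series=[
    [20,-3,-4,4,0,0,0],
    [20,0,0,0,0,0,0],
    [20,0,0,0,0,0,0],
  ],
)

```text
time: 14.15
position: [417.7, 299.6, 225.3]
tcp_rot: [3.14, 0.0, -0.009]
force: [0.0, 0.2, -2.2]
finger_gap: 27.0
```

Run:
```python
from h import *
delta(417,300.5,225,0)
s=manip.get_state();c=cap('wrist'); save(c,'w12.png')
T=np.eye(4);T[:3,:3]=Ro.from_euler('xyz',s['tcp_rot']).as_matrix();T[:3,3]=s['position']
cs=cap('scene');save(cs,'s12.png'); ct=cap('top');save(ct,'t12.png')
for n,cc,E in (('wrist',c,T@c['hand_eye']),('scene',cs,cs['extrinsics']),('top',ct,ct['extrinsics'])):
    W=pts(cc,E);h=cv2.cvtColor(cc['color'],cv2.COLOR_RGB2HSV)
    near=np.hypot(W[...,0]-417,W[...,1]-300)<110
    red=((h[...,0]<12)|(h[...,0]>172))&(h[...,1]>110)&near&(W[...,2]>80)
    if red.any():
        p=W[red]; print(n,'vase',len(p),p.min(0).round(),p.max(0).round())
        for a in range(int(p[:,2].min()),int(p[:,2].max()),12):
            q=p[(p[:,2]>a)&(p[:,2]<a+12)]
            if len(q)>5: print('  ',a,len(q),q.min(0).round(),q.max(0).round())
    g=(h[...,0]>60)&(h[...,0]<95)&(h[...,1]>40)&near&(W[...,2]>56)&(W[...,2]<75)
    q=W[g]
    if len(q)>5: print(n,'bowl',len(q),cv2.minEnclosingCircle(q[:,:2].astype('float32')))
print(manip.get_state()['joint_velocities'].round(3))
```

```text
t 14.15 pos [417.7 299.6 225.3] rot [ 3.1398e+00  2.0000e-04 -9.3000e-03] F [ 0.   0.2 -2.2] gap 27.02609165940704
tool shift [-0.7 -0.9  0.3]
turn rv [ 0.002  0.    -0.009]
wrist vase 3615 [359. 284. 117.] [477. 322. 313.]
   116 118 [399. 302. 117.] [436. 317. 128.]
   128 220 [400. 285. 128.] [438. 317. 140.]
   140 423 [400. 284. 140.] [436. 317. 152.]
   152 1203 [401. 284. 152.] [437. 317. 160.]
   164 1233 [407. 288. 166.] [429. 311. 170.]
   248 6 [388. 303. 250.] [447. 312. 259.]
   260 30 [372. 289. 260.] [464. 313. 272.]
   272 56 [365. 291. 272.] [470. 318. 284.]
   284 137 [359. 292. 284.] [474. 318. 296.]
   296 140 [360. 309. 296.] [477. 322. 308.]
   308 44 [399. 319. 309.] [438. 322. 313.]
wrist bowl 4527 ((417.38043212890625, 300.3597106933594), 78.9360122680664)
scene vase 453 [376. 289. 111.] [440. 341. 671.]
   110 37 [400. 307. 111.] [436. 317. 122.]
   122 59 [400. 307. 122.] [439. 318. 134.]
   134 63 [399. 307. 134.] [439. 318. 146.]
   146 135 [399. 298. 146.] [438. 317. 158.]
   158 110 [407. 289. 158.] [440. 312. 170.]
   170 48 [408. 289. 170.] [439. 308. 173.]
scene bowl 868 ((417.2901611328125, 301.46661376953125), 80.72315979003906)
top vase 148 [400. 282. 147.] [434. 311. 173.]
   147 96 [400. 282. 147.] [434. 311. 159.]
   159 48 [407. 285. 159.] [428. 308. 171.]
top bowl 352 ((416.785400390625, 298.2375183105469), 78.65864562988281)
[-0.    -0.002  0.001 -0.002  0.     0.   ]
```

View pics/s12.png

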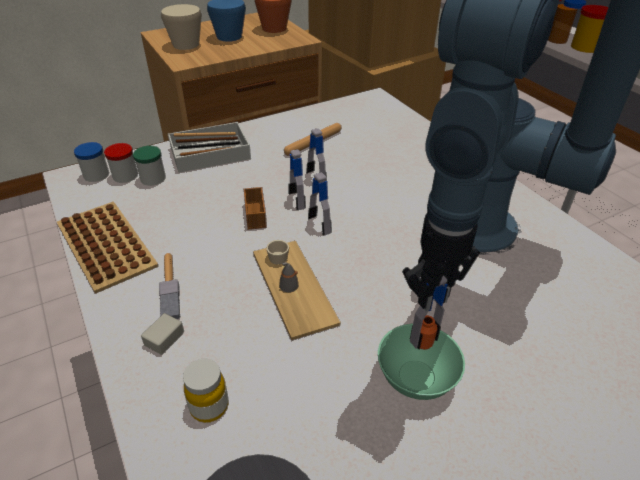

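View pics/w12.png

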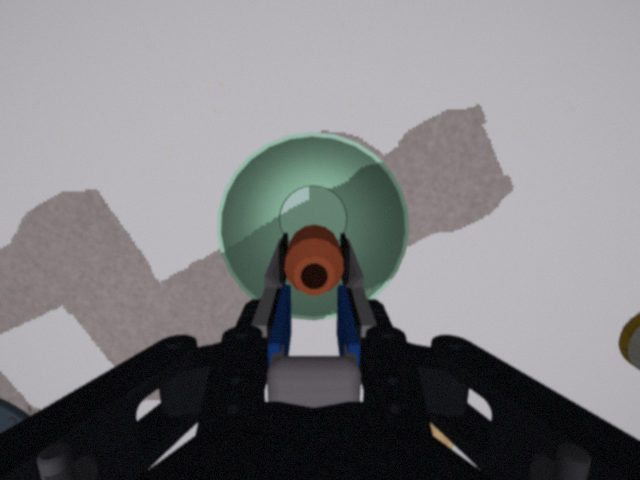

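Centred over the bowl to about 1 mm (vase ≈(418,300), bowl ≈(417,300.4)), base z≈107, i.e. about 42 mm above the rim. I'll let it settle, then hand in.

Emit:
arm_command(
  series=[
    [20,0,0,0,0,0,0],
    [20,0,0,0,0,0,0],
    [20,0,0,0,0,0,0],
    [20,0,0,0,0,0,0],
  ],
)

```text
time: 14.63
position: [417.8, 300.0, 226.1]
tcp_rot: [3.141, -0.001, -0.009]
force: [-0.0, 0.3, -1.9]
finger_gap: 27.7
```

Run:
```python
from h import *
delta(417,300.5,225,0)
print(manip.get_state()['joint_velocities'].round(3))
print(manip.close_job())
```

```text
t 14.6333 pos [417.8 300.  226.1] rot [ 3.1405e+00 -1.1000e-03 -8.6000e-03] F [-0.   0.3 -1.9] gap 27.72773352680391
tool shift [-0.8 -0.5  1.1]
turn rv [ 0.001 -0.001 -0.009]
[ 0.    -0.001  0.002  0.     0.    -0.   ]
the job is handed in; nothing more can be done
None
```

I took the tongs out of the caddy (the farthest of the four look-alikes, r≈573 mm) and closed them on the vase's straight body. The squeeze was 26 N, raised to 28 N for the lift. I then carried the vase over the mint-green bowl and handed in at 14.6 s, still holding it.

**Last checks:**
- **Position:** the vase centre is within about 1 mm of the bowl centre by the wrist and scene views. Its base is about 42 mm above the rim.
- **Upright and still:** tool tilt is about 0.001 rad and the joints are at rest. The vase's place in the wrist view did not change after the grasp, so there was no sign of slipping.
- **Grip:** the handles hold at 27.7 mm, against 28 mm expected for a 36 mm object.
- **Other pieces:** the bowl measures where it was, and the cup and gnome look unmoved in the scene view. I did not re-measure those two at the end.

**Went wrong or disagreed:**
- The first grip on the tongs was about 6 mm too high, so I opened and re-gripped in the caddy.
- At the end the top view put the bowl centre about 2 mm off from the other two views, because the arm partly hid the rim.

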